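Break down the kiln stack

ROBOT

A 7-joint arm with a two-finger parallel gripper is mounted at the origin on a cart in front of the work surface, level with it; the furniture and walls round the work are solid. World frame = base frame: x ahead of the robot, y to its left, z up, the work surface at z = 0. Lengths are in mm, angles in rad, forces in N, time in s.
With the tool pointing down it reaches from about 400 to 875 mm from the base axis. Payload 4.4 kg.
Tool frame: the origin (TCP) lies midway between the tips of the shut fingers; the grasp point (between the pads) lies ctrl.grip_depth behind it (ctrl.grip_depth is the distance from the TCP to the grasp point, in mm); z points along the fingers, y is the line along which they close (so a half turn about z gives the same grasp; the last joint's range is limited). The gripper opens to 85 mm and grips with 20 to 120 N. Pads are 22 mm wide; open, the fingers measure 114 mm over their backs; the gripper's body (76 mm by 85 mm) begins 54 mm behind the grasp point. The pads swing forward as they close: fully open they stand 13 mm farther back than shut.
Start: joints at [1.108, 0.628, 0.038, 1.517, -0.027, 0.996, -0.02], TCP at [251.233, -599.5, 231.313] pointing down, gripper open.
Joint ranges: [-3.06, 3.06], [-0.37, 2.12], [-1.25, 1.32], [0.18, 2.47], [-1.1, 4.24], [0.23, 1.98], [-2.94, 2.94]. Speed limits (rad/s): [2.57, 2.57, 3.14, 3.14, 3.14, 3.14, 3.14].

INTERFACE

Orientations are given as [roll, pitch, yaw] about the fixed x, y, z axes, in that order (R = Rz(yaw) Ry(pitch) Rx(roll)).
In Python, from cell import ctrl gives the robot as it stands.
- The arm moves only by the tool carry_out, never from a script. Its argument "deltas" is one flat list of numbers, 7 for each row, row after row: the turn, a rotation vector about the tool's x, y, z in degrees, then the shift along the tool's x, y, z in m, then the closure, from -1 (fully open) to 1 (shut). In form: [wx, wy, wz, dx, dy, dz, claw, wx, wy, wz, dx, dy, dz, claw, ...]. A call has 1 to 12 rows; each row shifts and turns the commanded pose from where the row before left it, along the tool's axes as they then stand; what a row does not reach is not made up. A row lasts 1/8 s, in which the tool goes at most 62.5 mm and 10.7 degrees, less where a joint would pass 70% of its speed; a pose out of reach is approached as far as the arm can. A call with a gripper value outside its range is refused whole. The fingers move at their own pace and stop on an object; the grip force is fixed at half the most. Time passes only in rows, so rows that do not move let the fingers close. It gives the time, the measured TCP pose, the force, the opening and the grip force at its end, in the units of the state.
- ctrl.read_state(): the state, without advancing time (a new reading comes with each control period).
- ctrl.get_image(name): name is "scene" or "top"; returns the picture (384x512x3 uint8, red, green, blue); there is no depth.
- ctrl.calibration(name): a dict with "mtx" (3x3 intrinsics, pixels), "R" (3x3) and "t" (3): a world point X has camera coordinates R X + t. Camera axes: x right, y down, z forward; pixel columns grow to the right and rows downward; lengths in mm; the calibration is good to about 2 mm. A picture is of the moment at which its call begins. calibration takes no time and is no camera call.
- ctrl.finish_job(): hands the job in; it is judged then, once.
The state is a dict: "clock": time; "qpos": joint angles; "qd": joint speeds; "tau": joint torques, N m; "eef_pos": TCP position; "tool_rot": TCP orientation; "force": force on the tool from outside, world axes, zero at the start; "torque": the same for the moment, N m; "width": finger opening in mm; "gripper_force": force on a finger pad.
Only numpy, scipy, OpenCV 4.12 (cv2) and the standard library are available. Lean on these libraries where they do the work, as an engineer would, in place of code of your own. Each camera call takes 0.05 s, during which the arm holds its last target. There are 200 camera calls.

TASK

Take the little kiln stack apart: stand the white pot upright in the middle of the round cork mat, pack the terracotta angle and the dark block into the shallow wooden box so that the angle's foot lies flat on the box floor and the block stands upright on that foot, beside the angle's upright wall (it only fits with the angle in first), and lay the buff kiln shelf flat and squarely across the two dark bearers of the grey rest, centred between its end stops. Never tip the pot over, and leave the grey bowl, the wooden rib and the lump of clay where they are.

Things in the scene. Friction and masses are not known exactly. Their poses are not given: they have to be found in the camera images.
- white_pot_1: Small white plastic pot, open at the top, round and tapered: 68 mm across the rim, 54 mm across the foot, 40 mm tall; about 80 g. Origin: centre of its underside, z up. It starts on top of the stack, standing half on the angle's wall and half on the block.
- kiln_shelf: Buff (light yellow-brown) kiln shelf, a flat slab 170 x 60 x 16 mm, long along its x; about 0.25 kg. Origin: centre of its underside, z up. It starts on the table as the bottom of the stack, carrying the angle on its -x half, the block on its +x half, and the pot on those two. Grip it across its 60 mm width.
- angle: Terracotta-red L-shaped kiln prop, 0.2 kg: flat foot 74 (x) x 56 (y) x 12 mm with an upright wall at x = +19 to +37 mm, 56 mm wide (y), 55 mm tall from the underside. The free foot runs from x = -37 to +19 mm. Origin: centre of the foot's underside, z up. In the stack the wall is towards the middle, the foot outwards. Grip the wall across its 56 mm width or 18 mm thickness.
- block: Dark grey, nearly black kiln block with two upright round holes, 42 (x) x 56 (y) x 55 (z) mm; about 0.22 kg. Origin: centre of its underside, z up. In the stack it stands on the shelf, about 22 mm from the angle's wall, its top level with the top of that wall.
- pack_box: Shallow open box of pale wood, fixed to the table: outside 100 (x) x 84 (y) x 26 mm high, inside 88 x 72 mm, walls 6 mm, floor 6 mm thick (inner floor 6 mm above the origin). Origin: centre of its underside, z up. It takes the angle, 74 mm along the box's x (either way round), then the block on the free part of the angle's foot.
- shelf_rest: Grey rest for the kiln shelf, fixed to the table: grey-painted board 206 (x) x 84 (y) x 6 mm, two dark bearers across it at x = -55 and +55 mm (tops 16 mm above the origin) and an end stop at each end (188 mm between them, 22 mm high). Origin: centre of its underside, z up. The shelf lies on the bearers, its length along the rest's x, either way round.
- cork_mat: Round cork mat, 100 mm across and 6 mm thick, fixed to the table. Origin: centre of its underside, z up. Place for the white pot.
- grey_bowl: Bystander: grey-blue bowl, 124 mm across, 50 mm tall, loose. Origin: centre of its underside.
- wood_rib: Bystander: flat wooden rib, 83 (x) x 56 (y) x 10 mm, loose. Origin: centre of its underside.
- clay_lump: Bystander: lump of grey-beige clay, about 58 mm across, 37 mm tall, loose. Origin: centre of its underside.
Mind the look-alikes: they are no part of the job. What is shaped like the block but green is not meant. Leave any turquoise or yellow look-alike of the white_pot_1 alone.

How it is judged (in metres and radians):
At the end, for the whole second after the job is handed in: Pot upright on the mat, within 15 mm of centre; angle flat on the box floor; block upright on its foot (underside 13-23 mm above the box underside); shelf on both bearers within 15 mm in x and y and 0.15 rad of the rest; heights within 4 mm, tilts under 0.1 (shelf 0.06) rad; all released, at rest (horizontal distance between white_pot_1 and cork_mat below 0.015 m and z of white_pot_1 in the frame of cork_mat between 0.002 and 0.01 m and angle between each of white_pot_1, angle, block's own z axis and vertical below 0.1 rad and z of angle in the frame of pack_box between 0.002 and 0.01 m and x of angle in the frame of pack_box between -0.015 and 0.015 m and y of angle in the frame of pack_box between -0.015 and 0.015 m and z of block in the frame of pack_box between 0.013 and 0.023 m and x of block in the frame of pack_box between -0.03 and 0.03 m and y of block in the frame of pack_box between -0.015 and 0.015 m and z of kiln_shelf in the frame of shelf_rest between 0.012 and 0.02 m and x of kiln_shelf in the frame of shelf_rest between -0.015 and 0.015 m and y of kiln_shelf in the frame of shelf_rest between -0.015 and 0.015 m and angle between the x axis of kiln_shelf and the x axis of shelf_rest, either way round below 0.15 rad and angle between kiln_shelf's own z axis and vertical below 0.06 rad and linear speed of each of white_pot_1, kiln_shelf, angle, block below 0.02 m/s); the robot touches nothing.
It fails at once if the white pot is tipped over (more than 0.6 rad) (angle between white_pot_1's own z axis and vertical above 0.6 rad).
It fails at once if the grey bowl is moved more than 25 mm (distance of grey_bowl from where it was at the start of the episode above 0.025 m).
It fails at once if the wooden rib is moved more than 25 mm (distance of wood_rib from where it was at the start of the episode above 0.025 m).
It fails at once if the clay lump is moved more than 25 mm (distance of clay_lump from where it was at the start of the episode above 0.025 m).
It also fails if it takes over 136 s, if anything falls off the work surface, if the arm or the gripper's body presses on something with over 40 N, if the wrist force passes 120 N, or if a joint passes its speed limit or range.

## Working session

There is one attempt and no reset: what is moved stays moved. The work goes in short steps, Python scripts to look and compute and a tool call to move; the robot and the scene stay as the last step left them, time stands still between calls to the robot, and variables do not carry over. Pictures are saved under pics/ and viewed, at most 14 in all, crops included, and the job is handed in when it is done.

Besides the shell and the picture viewer there is one more tool, called after "Request:" as name(argument=value, ...) on one line, values as JSON. carry_out: Moves the arm, as the interface text tells. Its arguments: {"type":"object","properties":{"deltas":{"type":"array"}},"required":["deltas"]}

```bash
mkdir -p pics; ls; python3 - <<'E'
from cell import ctrl
import cv2
for n in("top","scene"):
    cv2.imwrite(f"pics/{n}0.png",cv2.resize(ctrl.get_image(n)[:,:,::-1],(800,600),interpolation=cv2.INTER_CUBIC))
    c=ctrl.calibration(n);print(c)
print(ctrl.grip_depth,ctrl.read_state())
E
```

```text
pics
{'mtx': array([[349.79416502,   0.        , 257.31146815],
       [  0.        , 349.79416502, 187.57139231],
       [  0.        ,   0.        ,   1.        ]]), 'R': array([[ 0.01179626, -0.99982468, -0.01454144],
       [-0.98010437, -0.00867962, -0.19829292],
       [ 0.19813194,  0.01659124, -0.98003493]]), 't': array([-25.08282229, 549.58057798, 938.64166167])}
{'mtx': array([[355.69239253,   0.        , 257.30847816],
       [  0.        , 355.69239253, 187.89922164],
       [  0.        ,   0.        ,   1.        ]]), 'R': array([[-0.80456177, -0.59360108,  0.01783588],
       [-0.36138322,  0.46554134, -0.80788206],
       [ 0.47125633, -0.65643661, -0.58907423]]), 't': array([415.90398074, 279.29160832, 740.02706427])}
18.700000000000003 {'clock': 0.1, 'qpos': array([ 1.10817047,  0.62925278,  0.0384279 ,  1.51825644, -0.0270038 ,
        0.99631126, -0.01996992]), 'qd': array([-6.37490412e-04, -2.44062230e-03,  3.75783959e-04, -1.86715878e-03,
        4.73304615e-05, -1.25281578e-03,  4.59716763e-04]), 'tau': array([ 2.76006402e-03, -5.64528036e+01,  1.22968566e+00, -1.93975210e+01,
        1.10534034e-02,  5.35562576e-03,  6.20586479e-05]), 'eef_pos': array([ 251.04318823, -598.9592193 ,  230.48499021]), 'tool_rot': array([-3.13988209e+00,  3.91101913e-06,  3.96867776e-01]), 'force': array([ 0.0925947 ,  0.30032641, -0.34836973]), 'torque': array([ 0.0393452 , -0.05457307, -0.01954653]), 'gripper_force': 0.0, 'width': 85.52826371322853}
```

View pics/top0.png

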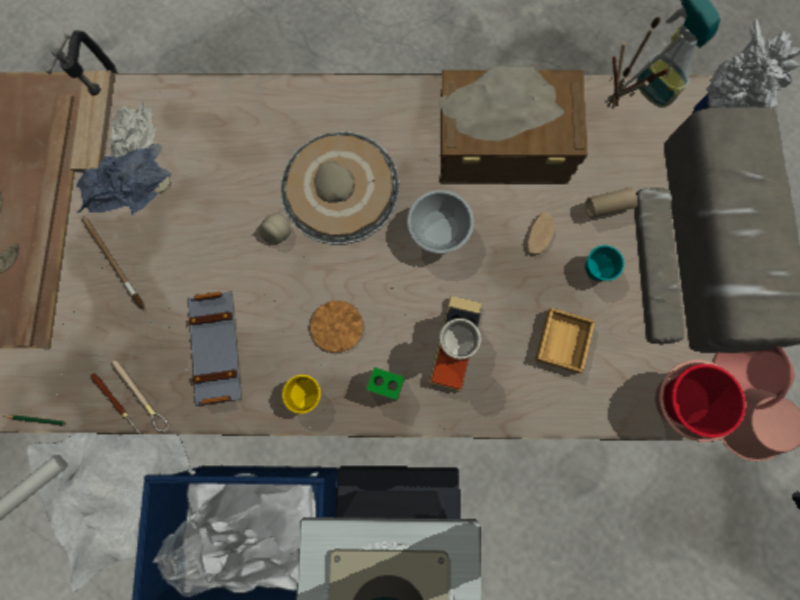

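View pics/scene0.png

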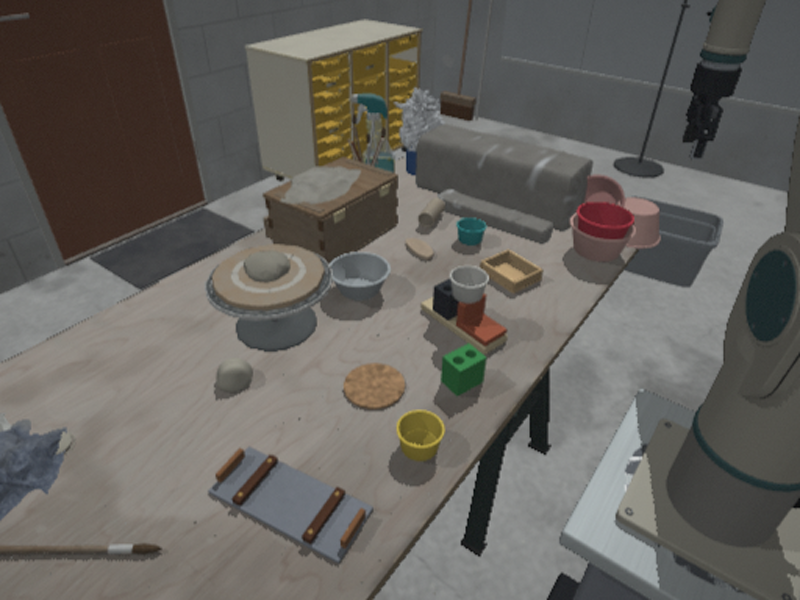

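The top view shows the stack at about (458,345), the box at (566,340), the mat at (337,326) and the rest at (214,347). The green block is at (386,383) and the yellow pot at (301,393). I'll enlarge crops to measure these.

```bash
python3 - <<'E'
from cell import ctrl
import cv2, numpy as np
im=ctrl.get_image("top")[:,:,::-1]; s=ctrl.get_image("scene")[:,:,::-1]
def crop(I,u,v,w,h,k,n):
    c=cv2.resize(I[v:v+h,u:u+w],None,fx=k,fy=k,interpolation=cv2.INTER_CUBIC)
    c=cv2.convertScaleAbs(c,alpha=1.3,beta=10)
    for i in range(0,w,10): cv2.putText(c,str(u+i),(i*k,8),0,.3,(255,255,255),1);cv2.line(c,(i*k,10),(i*k,14),(255,255,255),1)
    for i in range(0,h,10): cv2.putText(c,str(v+i),(0,i*k+3),0,.3,(255,255,255),1);cv2.line(c,(20,i*k),(25,i*k),(255,255,255),1)
    cv2.imwrite(n,c)
crop(im,265,180,120,75,6,"pics/c1.png")
crop(im,110,180,130,90,6,"pics/c2.png")
crop(s,260,155,100,75,8,"pics/c3.png")
E
```

```text
(no output)
```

View pics/c1.png

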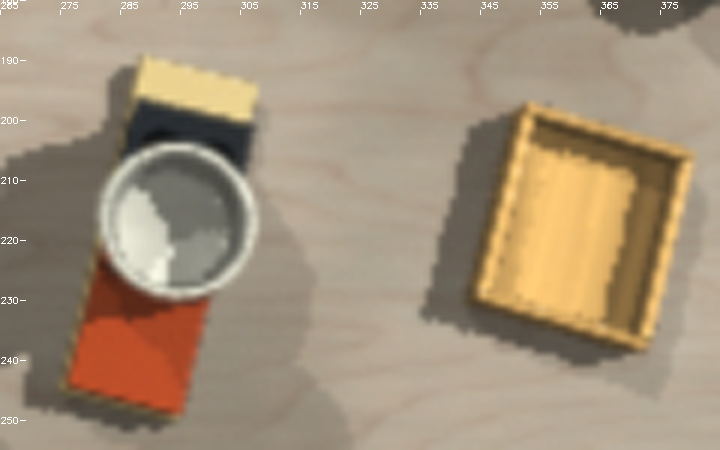

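View pics/c2.png

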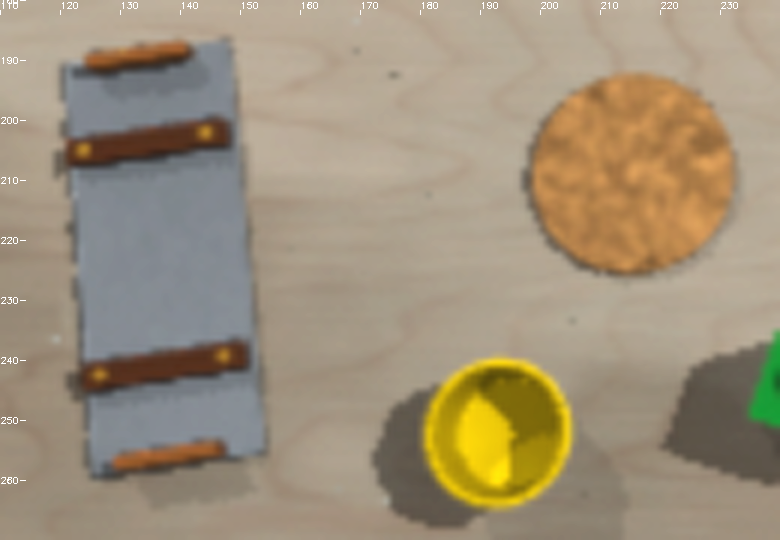

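View pics/c3.png

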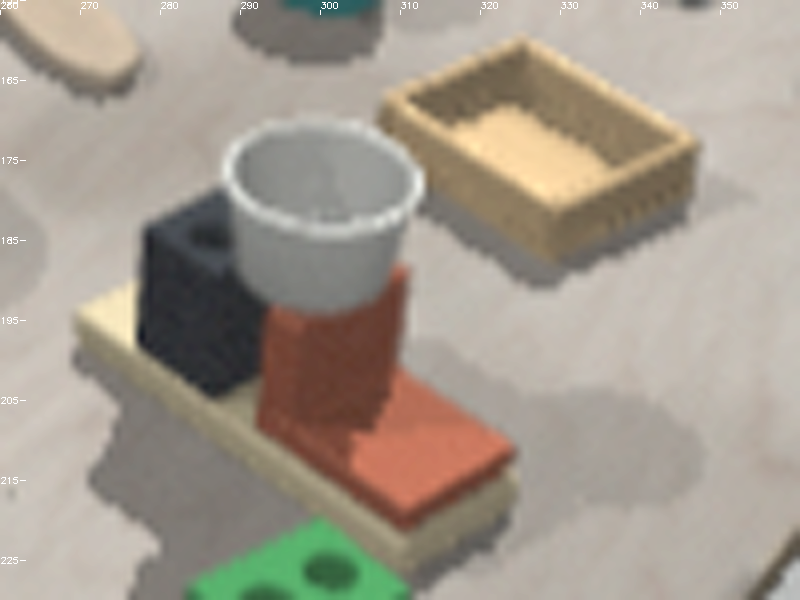

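Crop c1, in crop pixels:
- Box rim corners: (530,103), (692,155), (646,350), (473,300).
- Pot rim centre: (179,221).
- Foot end corners: (66,385), (183,417).
- Shelf far corners: (143,57), (258,87).
- Block far edge: (137,97) to (255,125).

Crop c2:
- Rest corners: (62,66), (230,38), (267,453), (92,478).
- Mat centre: (633,173).

Crop c3 (scene) shows the same stack. It is clean, with the pot bridging the wall and the block.

```bash
cat > h.py <<'E'
from cell import ctrl
import numpy as np
def w(p,z,cam="top"):
    c=ctrl.calibration(cam); R=c["R"]; o=-R.T@c["t"]
    d=R.T@np.linalg.inv(c["mtx"])@[p[0],p[1],1]
    return (o+d*(z-o[2])/d[2])
c1=lambda p,z:w((265+p[0]/6-.4,180+p[1]/6-.4),z)
c2=lambda p,z:w((110+p[0]/6-.4,180+p[1]/6-.4),z)
c3=lambda p,z:w((260+p[0]/8-.4,155+p[1]/8-.4),z,"scene")
def proj(X,cam="top"):
    c=ctrl.calibration(cam); q=c["mtx"]@(c["R"]@X+c["t"]); return q[:2]/q[2]
E
python3 - <<'E'
from h import *
np.set_printoptions(precision=1,suppress=True)
def rep(n,P,f,z):
    Q=np.array([f(p,z) for p in P])[:,:2]; print(n,"ctr",Q.mean(0)); 
    for i in range(len(Q)-(len(Q)==2)):
        d=Q[(i+1)%len(Q)]-Q[i]; print("   ",Q[i],np.linalg.norm(d).round(1),np.degrees(np.arctan2(d[1],d[0])).round(1))
rep("box",[(530,103),(692,155),(646,350),(473,300)],c1,26)
rep("box scene",[(522,40),(696,146),(560,207),(383,100)],c3,26)
rep("foot",[(66,385),(183,417)],c1,28)
rep("foot scene",[(405,520),(517,450)],c3,28)
rep("shelf far",[(143,57),(258,87)],c1,16)
rep("shelf scene",[(75,315),(405,562),(517,484)],c3,16)
rep("block far",[(137,97),(255,125)],c1,71)
rep("pot",[(101,221),(257,221)],c1,111);rep("pot v",[(179,143),(179,300)],c1,111)
rep("rest",[(62,66),(230,38),(267,453),(92,478)],c2,6)
rep("bearers",[(67,152),(230,130)],c2,16);rep("b2",[(80,380),(248,353)],c2,16)
rep("mat",[(530,173),(737,173)],c2,6);rep("matv",[(633,72),(633,275)],c2,6)
E
```

```text
box ctr [ 471.6 -320. ]
    [ 530.9 -296.3] 80.2 -107.9
    [ 506.3 -372.7] 96.9 163.9
    [ 413.2 -345.8] 83.5 74.3
    [ 435.8 -265.4] 100.0 -18.0
box scene ctr [ 470.  -316.3]
    [ 505.1 -368.6] 98.1 162.5
    [ 411.6 -339. ] 76.2 72.0
    [ 435.1 -266.6] 96.2 -14.8
    [ 528.1 -291.1] 80.8 -106.5
foot ctr [386.7 -99.9]
    [393.8 -72.5] 56.7 -104.5
foot scene ctr [384.2 -94. ]
    [390.5 -66.1] 57.1 -102.7
shelf far ctr [ 546.6 -138.6]
    [ 553.9 -110.5] 58.0 -104.5
shelf scene ctr [437.4 -94.9]
    [ 551.6 -105.1] 171.8 164.9
    [385.7 -60.3] 60.0 -100.5
    [ 374.8 -119.3] 177.3 4.6
block far ctr [ 517.8 -130.7]
    [ 524.1 -103.6] 55.7 -103.1
pot ctr [ 461.9 -118.8]
    [461.6 -84.7] 68.2 -89.4
pot v ctr [ 462.  -118.8]
    [ 496.5 -119.2] 69.0 179.5
rest ctr [453.2 334.8]
    [546.8 392.8] 84.5 -79.8
    [561.8 309.6] 206.0 -170.8
    [358.5 276.6] 84.5 98.7
    [345.7 360.2] 203.7 9.2
bearers ctr [507.8 342.5]
    [502.  382.3] 80.3 -81.6
b2 ctr [398.6 326.1]
    [391.7 366.1] 81.2 -80.3
mat ctr [495.7 105.1]
    [495.3 156.1] 102.0 -89.4
matv ctr [496.  105.3]
    [546.3 107.1] 100.7 -178.0
```

```bash
cat >> h.py <<'E'
from scipy.spatial.transform import Rotation as Ro
def go(x,y,z,yawdeg):
    s=ctrl.read_state(); R=Ro.from_euler("xyz",s["tool_rot"]).as_matrix()
    T=Ro.from_euler("xyz",[180,0,yawdeg],degrees=True).as_matrix()
    rv=np.degrees(Ro.from_matrix(R.T@T).as_rotvec()); d=T.T@(np.array([x,y,z])-s["eef_pos"])
    print("t %.2f pos %s rpy %s w %.1f q7 %.2f"%(s["clock"],s["eef_pos"].round(1),np.degrees(s["tool_rot"]).round(1),s["width"],s["qpos"][6]))
    print("turn",rv.round(1),"then shift mm",d.round(1))
E
python3 -c "
from h import *
go(462,-117.5,200,-14.5)"
```

```text
t 0.20 pos [ 251.1 -599.2  230.7] rpy [-179.9    0.    22.7] w 85.2 q7 -0.02
turn [-0.1  0.  37.2] then shift mm [  83.6 -519.1   30.7]
```

Request:
carry_out(deltas=[0,0,7.4,0,0,0,-1,0,0,7.4,0,0,0,-1,0,0,7.4,0,0,0,-1,0,0,7.4,0,0,0,-1,0,0,7.6,0,0,0,-1,0,0,0,0.007,-0.043,0,-1,0,0,0,0.007,-0.043,0,-1,0,0,0,0.007,-0.043,0,-1,0,0,0,0.007,-0.043,0,-1,0,0,0,0.007,-0.043,0,-1,0,0,0,0.007,-0.043,0,-1,0,0,0,0.007,-0.043,0,-1])

```text
clock: 1.7
eef_pos: [374.4, -318.9, 231.3]
tool_rot: [-3.141, -0.0, -0.252]
force: [0.8, 0.3, -0.6]
width: 85.4
gripper_force: 0.0
```

```bash
python3 -c "
from h import *
go(462,-117.5,200,-14.5)"
```

```text
t 1.70 pos [ 374.4 -318.9  231.3] rpy [-180.    -0.   -14.5] w 85.4 q7 -1.04
turn [-0. -0.  0.] then shift mm [  34.4 -216.9   31.3]
```

Request:
carry_out(deltas=[0,0,0,0.007,-0.043,0.006,-1,0,0,0,0.007,-0.043,0.006,-1,0,0,0,0.007,-0.043,0.006,-1,0,0,0,0.007,-0.043,0.006,-1,0,0,0,0.006,-0.045,0.007,-1,0,0,0,0,0,0.03,-1,0,0,0,0,0,0.03,-1,0,0,0,0,0,0,-1])

```text
clock: 2.7
eef_pos: [459.5, -118.2, 138.9]
tool_rot: [3.141, 0.005, -0.252]
force: [0.9, -0.9, 0.4]
width: 85.3
gripper_force: 0.0
```

```bash
python3 -c "
from h import *
import cv2
go(462,-117.5,68,-14.5)
im=ctrl.get_image('scene')[125:245,240:400,::-1]
cv2.imwrite('pics/g1.png',cv2.resize(im,None,fx=5,fy=5,interpolation=cv2.INTER_CUBIC))"
```

```text
t 2.70 pos [ 459.5 -118.2  138.9] rpy [180.    0.3 -14.5] w 85.3 q7 -1.46
turn [0.  0.3 0. ] then shift mm [ 2.3 -1.3 70.9]
```

View pics/g1.png

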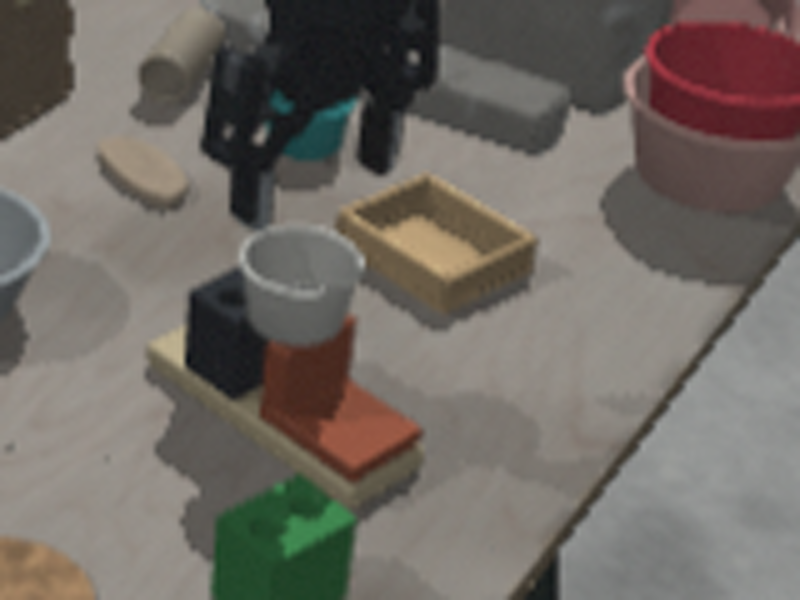

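The picture shows the open fingers at (255,215) and (375,165), straddling the pot rim at (303,265). I'll descend and grip.

Request:
carry_out(deltas=[0,0,0,0.0023,-0.0013,0.02,-1,0,0,0,0,0,0.02,-1,0,0,0,0,0,0.02,-1,0,0,0,0,0,0.013,-1,0,0,0,0,0,0,0,0,0,0,0,0,0,1,0,0,0,0,0,0,1,0,0,0,0,0,0,1,0,0,0,0,0,0,1])

```text
clock: 3.88
eef_pos: [464.0, -118.2, 68.3]
tool_rot: [-3.141, -0.001, -0.253]
force: [-1.7, 1.0, 7.0]
width: 64.9
gripper_force: 66.1
```

```bash
python3 -c "
from h import *
print(ctrl.read_state()['force'],ctrl.read_state()['gripper_force'])
go(462,-117.5,160,-14.5)"
```

```text
[-1.68925306  1.03179879  6.9506649 ] 66.12217032983608
t 3.88 pos [ 464.  -118.2   68.3] rpy [-1.80e+02 -1.00e-01 -1.45e+01] w 64.9 q7 -1.44
turn [-0.  -0.1  0. ] then shift mm [ -2.1  -0.2 -91.7]
```

Request:
carry_out(deltas=[0,0,0,0,0,-0.005,1,0,0,0,0,0,-0.015,1,0,0,0,0,0,-0.03,1,0,0,0,0,0,-0.03,1,0,0,0,0,0,-0.01,1,0,0,0,0,0,0,1])

```text
clock: 4.62
eef_pos: [463.9, -118.0, 157.9]
tool_rot: [-3.141, -0.002, -0.252]
force: [-0.4, -0.8, -0.3]
width: 64.8
gripper_force: 66.4
```

```bash
python3 -c "
from h import *
import cv2
print(ctrl.read_state()['force'],ctrl.read_state()['gripper_force'])
go(496,106,150,-14.5)
im=ctrl.get_image('scene')[105:225,240:400,::-1]
cv2.imwrite('pics/g2.png',cv2.resize(im,None,fx=5,fy=5,interpolation=cv2.INTER_CUBIC))"
```

```text
[-0.41172602 -0.84000391 -0.29949503] 66.35659929685062
t 4.62 pos [ 463.9 -118.   157.9] rpy [-1.80e+02 -1.00e-01 -1.45e+01] w 64.8 q7 -1.47
turn [-0.  -0.1  0. ] then shift mm [ -25.  -224.9    7.9]
```

View pics/g2.png

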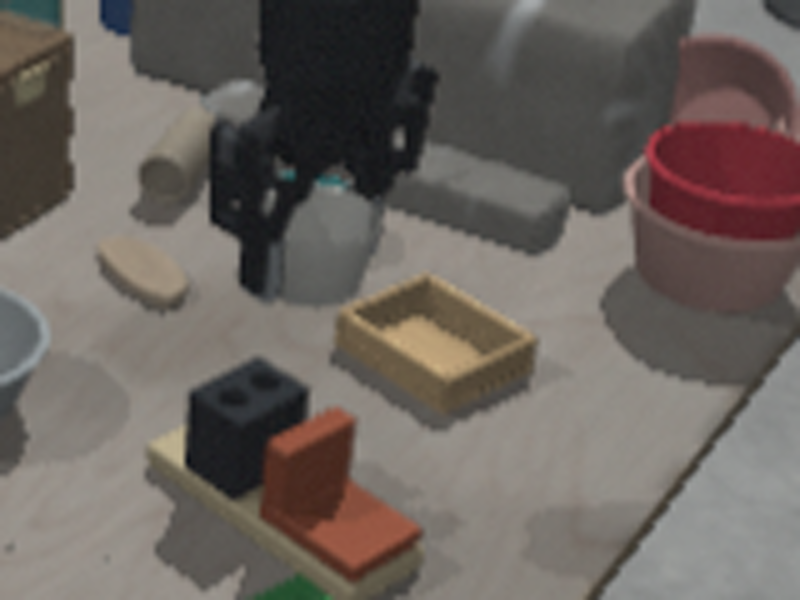

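```bash
python3 -c "
from h import *
import cv2
a=[]
for n,(r,c) in dict(scene=(132,278),top=(180,260)).items():
    im=ctrl.get_image(n)[r:r+46,c:c+60,::-1]
    a.append(cv2.convertScaleAbs(cv2.resize(im,None,fx=6.5,fy=6.5,interpolation=cv2.INTER_CUBIC),alpha=1.6,beta=20))
import numpy as np
cv2.imwrite('pics/g3.png',np.hstack(a)); print(proj(np.array([464,-118,180.])),proj(np.array([464,-118,180.]),'scene'))"
```

```text
[296.61355575 212.25763943] [301.60871828 153.96242911]
```

View pics/g3.png

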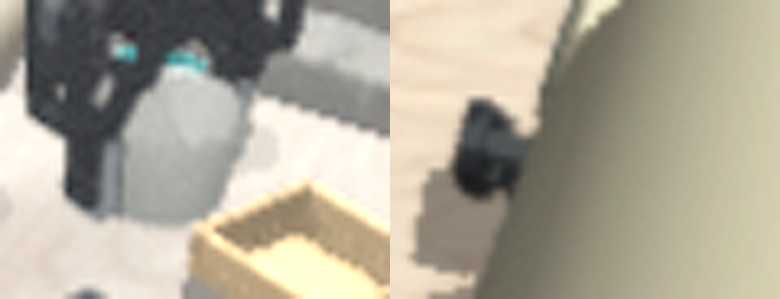

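```bash
python3 -c "
from h import *
im=ctrl.get_image('scene').astype(int)
print(im[138:170,300:315:2].mean(2).round().astype(int))
for z in(191,151):
  for r in(34,27): print(z,r,[proj(np.array([464+r*np.cos(a),-118+r*np.sin(a),z]),'scene').round(0).tolist() for a in np.arange(8)*np.pi/4])"
```

```text
[[ 29  30  28  41  54  28  23  24]
 [ 28  26  23  64  73  26  25  24]
 [ 27  26  43  84  70  28  31  27]
 [ 27  29  64  78  83  54  30  27]
 [ 26  37 118 108  89  61  30  27]
 [ 28  59 124 121 115  52  31  29]
 [ 26  73 112 114 122  96  49  33]
 [ 33  95 111 112 115 115  95  44]
 [ 87 103 112 114 114 116 113  74]
 [107 104 111 113 114 115 113  96]
 [106 107 112 116 116 113 111 103]
 [105 108 109 114 115 114 111 101]
 [104 109 108 114 115 113 110 100]
 [106 107 107 115 114 113 111  99]
 [105 105 105 113 114 113 109  96]
 [106 105 105 109 115 107 101  89]
 [101  99 103 102 106 102  95  84]
 [ 96 100 102 100 100  95  90  82]
 [ 97  99 100  98  97  93  89  86]
 [ 94  98  97  95  94  91  86 113]
 [ 95  98  96  95  95  90  86 124]
 [ 94  96  96  94  93  88  88 135]
 [ 94  94  96  95  93  88  90 140]
 [ 93  93  95  95  91  87  98 140]
 [ 92  94  94  93  90  85 101 138]
 [ 92  92  92  90  88  84 114 137]
 [ 89  92  90  90  88  84 123 140]
 [ 88  90  90  90  89 124 128 107]
 [ 98  95  98  99 127 130 102  69]
 [119 118 118 118 118 127  71  70]
 [128 129 128 125  91 134  91  70]
 [129 129 129 125  80 113 133  79]]
191 34 [[291.0, 146.0], [289.0, 151.0], [295.0, 156.0], [305.0, 157.0], [314.0, 154.0], [315.0, 150.0], [309.0, 145.0], [299.0, 144.0]]
191 27 [[293.0, 147.0], [292.0, 151.0], [297.0, 155.0], [305.0, 156.0], [311.0, 154.0], [312.0, 150.0], [307.0, 146.0], [299.0, 145.0]]
151 34 [[290.0, 159.0], [288.0, 164.0], [294.0, 169.0], [304.0, 170.0], [312.0, 168.0], [313.0, 163.0], [307.0, 158.0], [298.0, 157.0]]
151 27 [[292.0, 160.0], [291.0, 164.0], [295.0, 168.0], [303.0, 169.0], [309.0, 167.0], [310.0, 163.0], [306.0, 159.0], [298.0, 158.0]]
```

The pot is upright: the rim front at row 153 and the bottom at row 166 both match the projection. Now I'll carry it to the mat.

Request:
carry_out(deltas=[0,0,0,-0.002,-0.018,0,1,0,0,0,-0.004,-0.035,0,1,0,0,0,-0.004,-0.04,0,1,0,0,0,-0.004,-0.04,0,1,0,0,0,-0.004,-0.04,0,1,0,0,0,-0.004,-0.035,0,1,0,0,0,-0.002,-0.018,0,1,0,0,0,0,0,0.03,1,0,0,0,0,0,0.03,1,0,0,0,0,0,0.03,1,0,0,0,0,0,0.03,1,0,0,0,0,0,0,1])

```text
clock: 6.32
eef_pos: [494.9, 105.4, 35.3]
tool_rot: [3.139, 0.005, -0.254]
force: [0.1, 0.2, -1.0]
width: 64.7
gripper_force: 66.6
```

```bash
python3 -c "
from h import *
print(ctrl.read_state()['force'],ctrl.read_state()['gripper_force'])
go(497,107,5,-14.5)"
```

```text
[ 0.07649994  0.21886849 -0.97189826] 66.57219471941062
t 6.33 pos [494.9 105.4  35.3] rpy [179.8   0.3 -14.5] w 64.7 q7 -1.85
turn [ 0.2  0.3 -0. ] then shift mm [ 1.7 -2.1 30.3]
```

Request:
carry_out(deltas=[0,0,0,0.001,-0.001,0.015,1,0,0,0,0,0,0.01,1,0,0,0,0,0,0.004,1,0,0,0,0,0,0.002,1,0,0,0,0,0,0,1])

```text
clock: 6.95
eef_pos: [498.1, 107.6, 6.5]
tool_rot: [-3.141, -0.0, -0.252]
force: [0.4, -0.8, -1.6]
width: 64.5
gripper_force: 66.6
```

Request:
carry_out(deltas=[0,0,0,-0.001,0,0.002,1,0,0,0,0,0,0,1])

```text
clock: 7.2
eef_pos: [496.9, 107.9, 4.4]
tool_rot: [-3.142, 0.0, -0.252]
force: [0.4, 0.5, -0.5]
width: 64.8
gripper_force: 66.6
```

Request:
carry_out(deltas=[0,0,0,0,0,0.0015,1,0,0,0,0,0,0,1])

```text
clock: 7.45
eef_pos: [497.1, 107.9, 3.3]
tool_rot: [-3.141, -0.0, -0.252]
force: [-1.4, 0.2, 6.1]
width: 64.5
gripper_force: 66.8
```

Request:
carry_out(deltas=[0,0,0,0,0,0,-1,0,0,0,0,0,0,-1,0,0,0,0,0,0,-1,0,0,0,0,0,-0.01,-1,0,0,0,0,0,-0.03,-1,0,0,0,0,0,-0.04,-1,0,0,0,0,0,-0.04,-1,0,0,0,0,0,-0.04,-1,0,0,0,0,0,0,-1])

```text
clock: 8.57
eef_pos: [499.1, 108.2, 166.2]
tool_rot: [-3.138, -0.006, -0.253]
force: [-1.0, -0.6, -0.4]
width: 85.6
gripper_force: 0.0
```

```bash
python3 -c "
from h import *
go(449,-115.5,150,-14.5)"
```

```text
t 8.57 pos [499.1 108.2 166.2] rpy [-179.8   -0.3  -14.5] w 85.6 q7 -1.90
turn [-0.2 -0.3  0. ] then shift mm [  7.5 229.2  16.2]
```

```bash
python3 -c "
from h import *
import cv2
a=[]
im=ctrl.get_image('top')[185:255,260:330,::-1]; s=ctrl.get_image('scene')
for I in (im,s[165:235,262:332,::-1]): a.append(cv2.resize(I,(400,400),interpolation=cv2.INTER_CUBIC))
cv2.imwrite('pics/g4.png',np.hstack(a))"
```

```text
(no output)
```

View pics/g4.png

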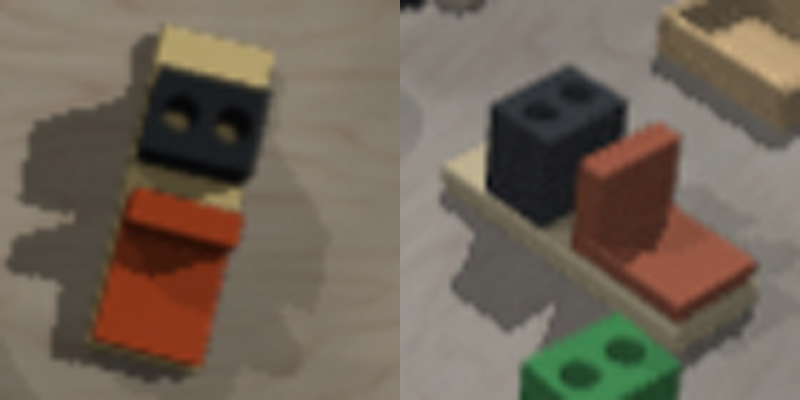

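Left half (top view): the wall top corners are (136,188), (243,216), (238,249) and (125,221), and the block top corners are (155,66), (272,95), (250,172) and (138,150). Right half (scene view): the wall top corners are (577,155), (663,125), (682,137) and (597,168). Nothing has shifted.

```bash
python3 -c "
from h import *
np.set_printoptions(precision=1,suppress=True)
k=400/70
T=lambda p:w((260+p[0]/k-.4,185+p[1]/k-.4),71)[:2]
S=lambda p:w((262+(p[0]-400)/k-.4,165+p[1]/k-.4),71,'scene')[:2]
for n,f,P in [('wall',T,[(136,188),(243,216),(238,249),(125,221)]),('wallS',S,[(577,155),(663,125),(682,137),(597,168)]),('block',T,[(155,66),(272,95),(250,172),(138,150)]),('blockS',S,[(489,101),(571,66),(628,101),(543,136)])]:
    Q=np.array([f(p) for p in P]); d=np.roll(Q,-1,0)-Q
    print(n,Q.mean(0),np.linalg.norm(d,axis=1),np.degrees(np.arctan2(d[:,1],d[:,0])))
"
```

```text
wall [ 449.1 -115.8] [52.7 16.  55.3 16.8] [-104.2  170.7   76.6  -18.5]
wallS [ 449.5 -114.4] [51.3 12.8 51.  13.4] [-113.5  166.2   67.2  -12.9]
block [ 496.4 -125. ] [58.1 39.2 54.6 42. ] [-103.7  163.4   79.3  -11.5]
blockS [ 497.7 -125.3] [54.1 40.1 54.1 38.3] [-107.1  167.1   71.   -12.7]
```

Request:
carry_out(deltas=[0,0,0,0.001,0.019,0,-1,0,0,0,0.001,0.038,0.003,-1,0,0,0,0.001,0.038,0.003,-1,0,0,0,0.001,0.038,0.003,-1,0,0,0,0.001,0.038,0.003,-1,0,0,0,0.001,0.038,0.004,-1,0,0,0,0.001,0.02,0,-1,0,0,0,0,0,0.03,-1,0,0,0,0,0,0,-1,0,0,0,0,0,0,-1])

```text
clock: 9.93
eef_pos: [446.0, -116.0, 116.8]
tool_rot: [3.141, 0.001, -0.253]
force: [-0.0, 1.2, 1.3]
width: 85.5
gripper_force: 0.0
```

```bash
python3 -c "
from h import *
go(448.5,-115.2,36,-14.5)"
```

```text
t 9.93 pos [ 446.  -116.   116.8] rpy [ 1.80e+02  1.00e-01 -1.45e+01] w 85.5 q7 -1.43
turn [0.  0.1 0. ] then shift mm [ 2.3 -1.4 80.8]
```

Request:
carry_out(deltas=[0,0,0,0.002,-0.0014,0.025,-1,0,0,0,0,0,0.025,-1,0,0,0,0,0,0.02,-1,0,0,0,0,0,0.011,-1,0,0,0,0,0,0,-1,0,0,0,0,0,0,0,0,0,0,0,0,0,1,0,0,0,0,0,0,1,0,0,0,0,0,0,1,0,0,0,0,0,0,1])

```text
clock: 11.18
eef_pos: [449.5, -114.9, 36.8]
tool_rot: [-3.141, -0.002, -0.252]
force: [-0.9, 0.9, 5.4]
width: 54.9
gripper_force: 63.2
```

Request:
carry_out(deltas=[0,0,0,0,0,-0.005,1,0,0,0,0,0,-0.015,1,0,0,0,0,0,-0.03,1,0,0,0,0,0,-0.03,1,0,0,2.2,0,0,0,1,0,0,0,0,0,0,1])

```text
clock: 11.92
eef_pos: [448.6, -114.6, 115.9]
tool_rot: [-3.142, 0.0, -0.291]
force: [-0.1, -0.3, -2.4]
width: 55.1
gripper_force: 64.2
```

```bash
python3 -c "
from h import *
import cv2
print(ctrl.read_state()['force'],ctrl.read_state()['torque'])
go(498,-326.3,110,-16.7)
im=ctrl.get_image('scene')[105:225,240:400,::-1]
cv2.imwrite('pics/g5.png',cv2.resize(im,None,fx=5,fy=5,interpolation=cv2.INTER_CUBIC))"
```

```text
[-0.0930301  -0.31318056 -2.42584657] [-0.06442441 -0.00312394  0.00952682]
t 11.93 pos [ 448.6 -114.6  115.9] rpy [-180.     0.   -16.7] w 55.1 q7 -1.45
turn [-0.  0.  0.] then shift mm [108.2 188.6   5.9]
```

View pics/g5.png

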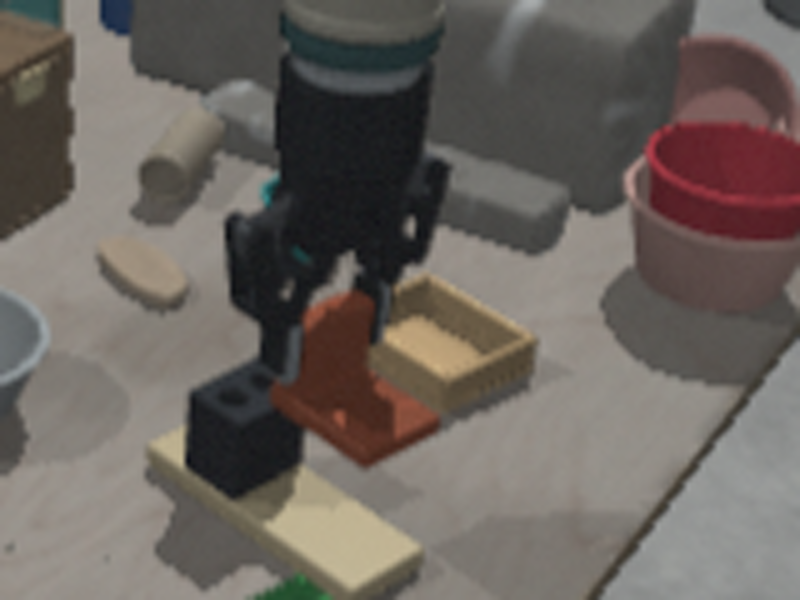

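The angle is held level, with its foot corner at (368,465). Moving it to the box.

Request:
carry_out(deltas=[0,0,0,0.011,0.02,0,1,0,0,0,0.02,0.035,0,1,0,0,0,0.023,0.04,0,1,0,0,0,0.023,0.04,0,1,0,0,0,0.02,0.035,0,1,0,0,0,0.011,0.0185,0,1,0,0,0,0,0,0.02,1,0,0,0,0,0,0,1,0,0,0,0,0,0,1])

```text
clock: 13.1
eef_pos: [498.0, -325.7, 95.3]
tool_rot: [-3.141, 0.001, -0.29]
force: [-0.7, -0.4, -0.9]
width: 54.9
gripper_force: 64.1
```

```bash
python3 -c "
from h import *
go(498,-326.3,27,-16.7)
a=[]
import cv2
for n,(r,c) in dict(scene=(130,285),top=(180,310)).items():
    im=ctrl.get_image(n)[r:r+70,c:c+70,::-1]
    a.append(cv2.convertScaleAbs(cv2.resize(im,(400,400),interpolation=cv2.INTER_CUBIC),alpha=1.3))
cv2.imwrite('pics/g6.png',np.hstack(a))"
```

```text
t 13.10 pos [ 498.  -325.7   95.3] rpy [-1.80e+02  1.00e-01 -1.66e+01] w 54.9 q7 -1.18
turn [-0.   0.1  0.1] then shift mm [ 0.2  0.5 68.3]
```

View pics/g6.png

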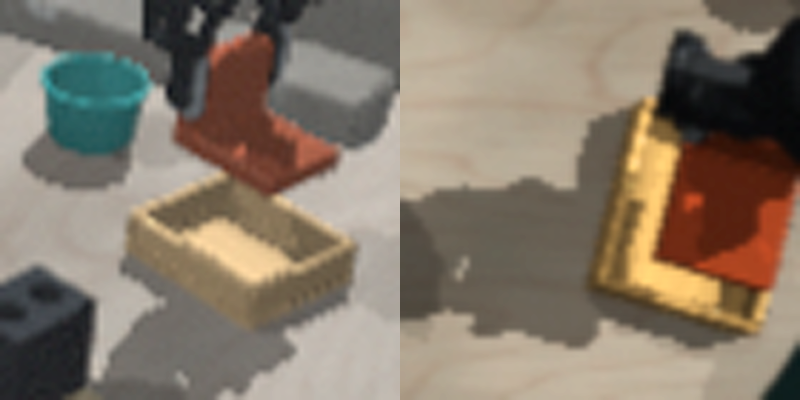

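Scene half: foot top corners are (272,184) and (340,150). Top half: foot end corners are (655,260) and (772,290). I'll check these against the box.

```bash
python3 -c "
from h import *
k=400/70
T=lambda p:w((310+(p[0]-400)/k-.4,180+p[1]/k-.4),86.5)[:2]
S=lambda p:w((285+p[0]/k-.4,130+p[1]/k-.4),86.5,'scene')[:2]
for f,a,b in((T,(655,260),(772,290)),(S,(272,184),(340,150))):
    a,b=f(a),f(b);d=b-a;u=np.array([-d[1],d[0]])/np.linalg.norm(d);print(a,b,np.linalg.norm(d),np.degrees(np.arctan2(d[1],d[0]))+90,'ctr',(a+b)/2+37*u)
"
```

```text
[ 443.15205799 -280.76995852] [ 429.72318153 -334.59272595] 55.472741210682635 -14.009373766861472 ctr [ 472.33709673 -316.63832576]
[ 441.15374126 -277.44863847] [ 427.77711077 -332.36368894] 56.52076620478359 -13.689938748441335 ctr [ 470.4142817  -313.66286255]
```

Request:
carry_out(deltas=[0,0,0,0,0.001,0.02,1,0,0,0,0,0,0.02,1,0,0,0,0,0,0.015,1,0,0,0,0,0,0.008,1,0,0,0,0,0,0,1])

```text
clock: 13.82
eef_pos: [497.9, -327.2, 32.6]
tool_rot: [-3.141, 0.001, -0.291]
force: [-0.1, 0.5, -3.4]
width: 55.0
gripper_force: 64.1
```

Request:
carry_out(deltas=[0,0,0,0,0,0.003,1,0,0,0,0,0,0.002,1,0,0,0,0,0,0,1])

```text
clock: 14.2
eef_pos: [498.1, -327.3, 27.9]
tool_rot: [-3.142, -0.0, -0.291]
force: [-0.0, -0.2, -1.7]
width: 55.1
gripper_force: 64.1
```

Request:
carry_out(deltas=[0,0,0,0,0,0.0013,1,0,0,0,0,0,0,1,0,0,0,0,0,0,-1,0,0,0,0,0,0,-1,0,0,0,0,0,0,-1,0,0,0,0,0,0,-1,0,0,0,0,0,-0.02,-1,0,0,0,0,0,-0.04,-1,0,0,0,0,0,-0.04,-1,0,0,-2.2,0,0,0,-1,0,0,0,0,0,0,-1])

```text
clock: 15.58
eef_pos: [498.0, -327.2, 127.3]
tool_rot: [-3.142, -0.001, -0.252]
force: [0.0, 0.5, -0.2]
width: 85.5
gripper_force: 0.0
```

```bash
python3 -c "
from h import *
go(497,-125,130,-14.5)"
```

```text
t 15.57 pos [ 498.  -327.2  127.3] rpy [-180.    -0.   -14.5] w 85.5 q7 -1.15
turn [-0. -0.  0.] then shift mm [ -51.6 -195.5   -2.7]
```

Request:
carry_out(deltas=[0,0,0,-0.005,-0.02,0,-1,0,0,0,-0.01,-0.038,0,-1,0,0,0,-0.011,-0.04,0,-1,0,0,0,-0.011,-0.04,0,-1,0,0,0,-0.01,-0.038,0,-1,0,0,0,-0.0046,-0.0195,0,-1,0,0,0,0,0,0.02,-1,0,0,0,0,0,0,-1,0,0,0,0,0,0,-1])

```text
clock: 16.7
eef_pos: [496.4, -124.8, 106.4]
tool_rot: [3.142, 0.001, -0.253]
force: [0.2, -0.3, 0.1]
width: 85.7
gripper_force: 0.0
```

```bash
python3 -c "
from h import *
import cv2
go(497,-125,32,-14.5)
im=ctrl.get_image('top')[180:255,325:400,::-1]; s=ctrl.get_image('scene')[145:220,285:360,::-1]
cv2.imwrite('pics/g7.png',np.hstack([cv2.resize(I,(400,400),interpolation=cv2.INTER_CUBIC) for I in(im,s)]))"
```

```text
t 16.70 pos [ 496.4 -124.8  106.4] rpy [ 1.80e+02  1.00e-01 -1.45e+01] w 85.7 q7 -1.44
turn [0.  0.1 0. ] then shift mm [ 0.6  0.1 74.4]
```

View pics/g7.png

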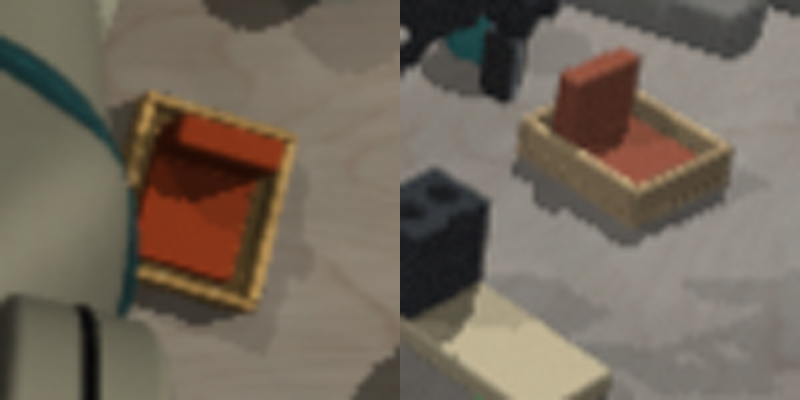

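The angle lies flat in the box. In the left half, the wall top is at (185,115) to (290,140) and the foot corner is at (235,282). Next I'll grip the block.

Request:
carry_out(deltas=[0,0,0,0.0005,0,0.025,-1,0,0,0,0,0,0.025,-1,0,0,0,0,0,0.016,-1,0,0,0,0,0,0.008,-1,0,0,0,0,0,0,-1,0,0,0,0,0,0,0,0,0,0,0,0,0,1,0,0,0,0,0,0,1,0,0,0,0,0,0,1,0,0,0,0,0,0,1])

```text
clock: 18.05
eef_pos: [498.0, -125.4, 33.5]
tool_rot: [-3.142, -0.002, -0.252]
force: [-0.5, -0.4, 6.0]
width: 55.3
gripper_force: 63.5
```

```bash
python3 -c "
from h import *
k=400/75
for p,z in(((185,115),61),((290,140),61),((235,282),18),((250,308),26)): print(p,w((325+p[0]/k-.4,180+p[1]/k-.4),z)[:2].round(1))
R=Ro.from_euler('z',-16.7,degrees=True).as_matrix()
for v in((37,28),(37,-28),(-37,-28)): print((R@[*v,0]+[471,-319,0]).round(1))
"
```

```text
(185, 115) [ 512.4 -304.3]
(290, 140) [ 499.7 -358.2]
(235, 282) [ 429.1 -338.8]
(250, 308) [ 414.8 -343.6]
[ 514.5 -302.8    0. ]
[ 498.4 -356.5    0. ]
[ 427.5 -335.2    0. ]
```

Request:
carry_out(deltas=[0,0,0,0,0,-0.005,1,0,0,0,0,0,-0.015,1,0,0,0,0,0,-0.03,1,0,0,0,0,0,-0.03,1,0,0,1.5,0,0,0,1,0,0,0,0,0,0,1])

```text
clock: 18.8
eef_pos: [497.0, -125.0, 112.4]
tool_rot: [-3.142, 0.0, -0.279]
force: [0.9, -0.1, -3.0]
width: 55.2
gripper_force: 64.1
```

```bash
python3 -c "
from h import *
print(ctrl.read_state()['force'],ctrl.read_state()['width'])
go(463,-318,110,-16)"
```

```text
[ 0.94357991 -0.09590847 -2.95764538] 55.22165060787952
t 18.80 pos [ 497.  -125.   112.4] rpy [-180.    0.  -16.] w 55.2 q7 -1.46
turn [-0.  0.  0.] then shift mm [ 20.6 194.9   2.4]
```

Request:
carry_out(deltas=[0,0,0,0.002,0.02,0,1,0,0,0,0.004,0.038,0,1,0,0,0,0.004,0.04,0,1,0,0,0,0.004,0.04,0,1,0,0,0,0.004,0.038,0,1,0,0,0,0.002,0.019,0,1,0,0,0,0,0,0.01,1,0,0,0,0,0,0,1,0,0,0,0,0,0,1])

```text
clock: 19.92
eef_pos: [463.5, -316.0, 102.1]
tool_rot: [-3.14, 0.001, -0.276]
force: [-0.4, 0.1, -2.9]
width: 55.3
gripper_force: 64.0
```

```bash
python3 -c "
from h import *
go(462.5,-318,35.5,-16)
a=[]
import cv2
for n,(r,c) in dict(scene=(130,285),top=(180,310)).items():
    im=ctrl.get_image(n)[r:r+70,c:c+70,::-1]
    a.append(cv2.convertScaleAbs(cv2.resize(im,(400,400),interpolation=cv2.INTER_CUBIC),alpha=1.5,beta=15))
cv2.imwrite('pics/g8.png',np.hstack(a))"
```

```text
t 19.93 pos [ 463.5 -316.   102.1] rpy [-1.799e+02  1.000e-01 -1.580e+01] w 55.3 q7 -1.15
turn [-0.1  0.1  0.2] then shift mm [-0.4  2.2 66.6]
```

View pics/g8.png

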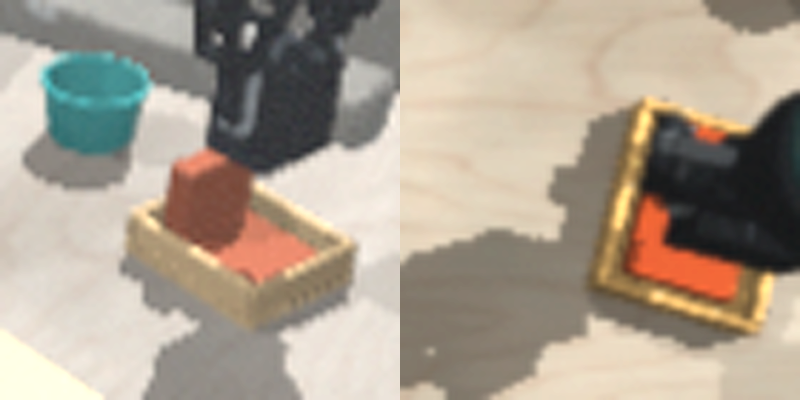

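Scene half: block underside corners are (210,146), (268,176) and (336,138). The foot below is clear.

```bash
python3 -c "
from h import *
k=400/70
S=lambda p,z:w((285+p[0]/k-.4,130+p[1]/k-.4),z,'scene')[:2]
l,f,r=[S(p,84.6) for p in((210,146),(268,176),(336,138))]
print(l,f,r,np.linalg.norm(l-f),np.linalg.norm(f-r),'ctr',(l+r)/2)
a=[S(p,61) for p in((170,166),(228,152)) ]; print('wall top',a,[S(p,61) for p in((185,178),(250,168))])
"
```

```text
[ 487.31245138 -295.06036286] [ 447.75190168 -286.42844547] [ 436.2858654  -346.02530869] 40.491321174581586 60.68983518122994 ctr [ 461.79915839 -320.54283578]
wall top [array([ 511.25780319, -298.76970089]), array([ 492.64095134, -332.68814055])] [array([ 498.3748322 , -292.64353218]), array([ 474.64536385, -324.74303177])]
```

Request:
carry_out(deltas=[0,0,0,0,0.002,0.02,1,0,0,0,0,0,0.02,1,0,0,0,0,0,0.015,1,0,0,0,0,0,0.006,1,0,0,0,0,0,0,1])

```text
clock: 20.65
eef_pos: [462.4, -320.0, 41.4]
tool_rot: [-3.141, 0.0, -0.279]
force: [-0.1, 0.2, -2.0]
width: 55.3
gripper_force: 64.0
```

Request:
carry_out(deltas=[0,0,0,0,-0.0015,0.003,1,0,0,0,0,0,0.0015,1,0,0,0,0,0,0,1])

```text
clock: 21.02
eef_pos: [462.9, -318.7, 37.2]
tool_rot: [3.142, -0.0, -0.279]
force: [-0.9, 0.4, -3.1]
width: 55.8
gripper_force: 64.0
```

Request:
carry_out(deltas=[0,0,0,0,0,0.0015,1,0,0,0,0,0,0,1])

```text
clock: 21.28
eef_pos: [462.8, -318.8, 35.5]
tool_rot: [3.142, -0.0, -0.279]
force: [-0.2, 0.6, -2.2]
width: 55.3
gripper_force: 64.1
```

Request:
carry_out(deltas=[0,0,0,0,0,0.0015,1,0,0,0,0,0,0,1])

```text
clock: 21.52
eef_pos: [462.9, -318.8, 35.5]
tool_rot: [-3.142, -0.001, -0.279]
force: [-2.3, 2.7, 11.5]
width: 55.6
gripper_force: 65.3
```

Request:
carry_out(deltas=[0,0,0,0,0,-0.001,1,0,0,0,0,0,0,-1,0,0,0,0,0,0,-1,0,0,0,0,0,0,-1,0,0,0,0,0,0,-1,0,0,0,0,0,-0.02,-1,0,0,0,0,0,-0.04,-1,0,0,0,0,0,-0.04,-1,0,0,-1.5,0,0,0,-1,0,0,0,0,0,0,-1])

```text
clock: 22.78
eef_pos: [462.4, -318.4, 134.6]
tool_rot: [-3.141, 0.001, -0.252]
force: [-1.1, -0.2, 0.1]
width: 85.6
gripper_force: 0.0
```

```bash
python3 -c "
from h import *
go(464.3,-116.5,80,-14.5)
import cv2
s=ctrl.get_image('scene')
cv2.imwrite('pics/g9.png',np.hstack([cv2.resize(s[r:r+90,c:c+90,::-1],(400,400),interpolation=cv2.INTER_CUBIC) for r,c in((145,265),(200,200))]))"
```

```text
t 22.77 pos [ 462.4 -318.4  134.6] rpy [-180.     0.   -14.5] w 85.6 q7 -1.14
turn [-0.  0.  0.] then shift mm [ -48.7 -195.9   54.6]
```

View pics/g9.png

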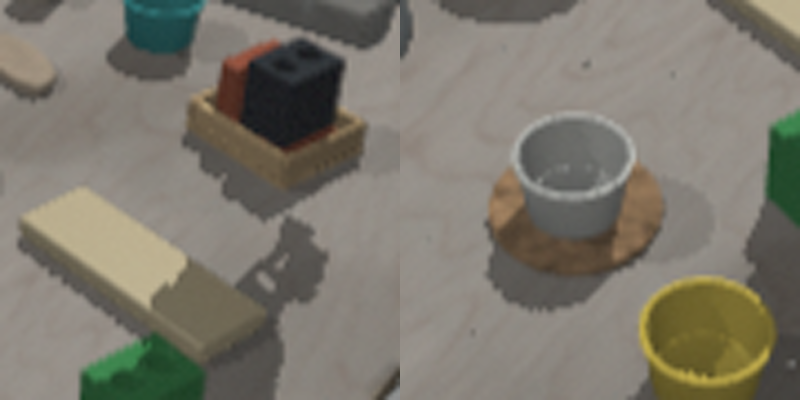

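Left: the block stands on the foot beside the wall, in the box. The shelf's top corners are at (22,225), (85,187), (266,313) and (203,352). Right: the pot is upright on the mat, with its rim spanning x 512–636 and y 113–200, and the mat spanning x 489–664 with its bottom at 272.

```bash
python3 -c "
from h import *
k=400/90
S=lambda p,z:w((265+p[0]/k-.4,145+p[1]/k-.4),z,'scene')[:2]
P=lambda p,z:w((200+(p[0]-400)/k-.4,200+p[1]/k-.4),z,'scene')[:2]
Q=np.array([S(p,16) for p in((22,225),(85,187),(266,313),(203,352))]);d=np.roll(Q,-1,0)-Q
print('shelf',Q.mean(0),np.linalg.norm(d,axis=1),np.degrees(np.arctan2(d[:,1],d[:,0])))
def ell(C,r,z):
    a=np.linspace(0,6.28,100); q=np.array([proj(np.array([C[0]+r*np.cos(t),C[1]+r*np.sin(t),z]),'scene') for t in a]); q=(q+.4-[200,200])*k+[400,0]
    return q.min(0).round(),q.max(0).round()
for C in((496,105.5),(497,108)): print(C,'mat',ell(C,50,6),'rim',ell(C,34,46))
import cv2
im=ctrl.get_image('top')[:,:,::-1]; h=cv2.cvtColor(im,cv2.COLOR_BGR2HSV)[180:240,190:250]
m=cv2.inRange(h,(5,90,60),(20,255,255)); ys,xs=np.nonzero(m); print('cork',m.sum()/255,xs.min()+190,xs.max()+190,ys.min()+180,ys.max()+180)
m=cv2.inRange(h,(0,0,110),(180,25,255))[10:50,5:45]; n,_,st,ce=cv2.connectedComponentsWithStats(m); print(st,ce)
print('pred rim', proj(np.array([497,108,46])), 'mat',proj(np.array([496,105.5,6])))
m=cv2.inRange(cv2.cvtColor(im,cv2.COLOR_BGR2HSV)[185:255,260:330],(18,70,80),(35,255,255));n,_,st,ce=cv2.connectedComponentsWithStats(m);i=1+st[1:,4].argmax();
c=cv2.findContours((_==i).astype('uint8'),0,1)[0][0];rr=cv2.minAreaRect(c);b=cv2.boxPoints(rr)+[260,185];print(st[i],[w(p,16)[:2].round(0).tolist() for p in b],w(b.mean(0),16))
"
```

```text
shelf [ 461.5138664  -112.10263852] [ 62.97880718 168.25954424  57.44550514 163.2808047 ] [-98.8357755  165.06862002  76.6906085  -13.10628883]
(496, 105.5) mat (array([488., 141.]), array([664., 267.])) rim (array([514., 109.]), array([637., 194.]))
(497, 108) mat (array([484., 142.]), array([660., 269.])) rim (array([510., 110.]), array([633., 195.]))
cork 426.0 199 232 192 225
[[   0    0   40   40 1381]
 [  13    7    1    1    1]
 [   6    9   22   19  214]
 [  24    8    1    1    1]
 [  28   15    1    3    3]] [[20.23606083 19.47791455]
 [13.          7.        ]
 [14.64018692 19.80373832]
 [24.          8.        ]
 [28.         16.        ]]
pred rim [212.30528847 206.01798094] mat [215.0427282  208.34777903]
[  14    4   34   61 1237] [[392.0, -67.0], [556.0, -108.0], [541.0, -169.0], [378.0, -126.0]] [ 465.38964524 -117.00378769   16.        ]
```

Request:
carry_out(deltas=[0,0,0,-0.005,-0.02,0,-1,0,0,0,-0.01,-0.038,0,-1,0,0,0,-0.01,-0.04,0,-1,0,0,0,-0.01,-0.04,0,-1,0,0,0,-0.01,-0.038,0,-1,0,0,0,-0.0047,-0.0207,0.01,-1,0,0,0,0,0,0.03,-1,0,0,0,0,0,0.03,-1,0,0,0,0,0,0,-1,0,0,0,0,0,0,-1])

```text
clock: 24.12
eef_pos: [463.8, -115.3, 65.4]
tool_rot: [-3.141, 0.0, -0.252]
force: [-0.3, 0.8, 0.3]
width: 85.0
gripper_force: 0.0
```

```bash
python3 -c "
from h import *
go(463.5,-115.5,-2,-14.4)"
```

```text
t 24.12 pos [ 463.8 -115.3   65.4] rpy [-180.     0.   -14.4] w 85.0 q7 -1.42
turn [-0.  0. -0.] then shift mm [-0.2  0.2 67.4]
```

Request:
carry_out(deltas=[0,0,0,0,0,0.025,-1,0,0,0,0,0,0.02,-1,0,0,0,0,0,0.015,-1,0,0,0,0,0,0.007,-1,0,0,0,0,0,0,-1,0,0,0,0,0,0,0,0,0,0,0,0,0,1,0,0,0,0,0,0,1,0,0,0,0,0,0,1,0,0,0,0,0,0,1])

```text
clock: 25.38
eef_pos: [464.5, -115.9, -0.3]
tool_rot: [-3.141, -0.001, -0.252]
force: [-1.3, 0.1, 7.2]
width: 58.6
gripper_force: 64.0
```

Request:
carry_out(deltas=[0,0,0,0,0,-0.005,1,0,0,0,0,0,-0.015,1,0,0,0,0,0,-0.03,1,0,0,0,0,0,-0.04,1,0,0,0,0,0,-0.04,1,0,0,-5.9,0,0,0,1,0,0,-5.9,0,0,0,1,0,0,-5.9,0,0,0,1,0,0,-5.9,0,0,0,1,0,0,0,0,0,0,1])

```text
clock: 26.62
eef_pos: [463.6, -115.8, 129.2]
tool_rot: [-3.141, -0.0, 0.158]
force: [-0.2, 0.1, -2.4]
width: 58.0
gripper_force: 65.3
```

```bash
python3 -c "
from h import *
print(ctrl.read_state()['force'],ctrl.read_state()['torque'])
go(453.2,335.5,130,9.2)"
```

```text
[-0.22570002  0.09975904 -2.3952774 ] [-0.01015148 -0.04890338  0.01170292]
t 26.62 pos [ 463.6 -115.8  129.2] rpy [-180.    -0.     9.1] w 58.0 q7 -0.83
turn [-0.  -0.  -0.1] then shift mm [  61.9 -447.2   -0.8]
```

Request:
carry_out(deltas=[0,0,0,0.003,-0.02,0,1,0,0,0,0.006,-0.04,0,1,0,0,0,0.006,-0.045,0,1,0,0,0,0.006,-0.045,0,1,0,0,0,0.006,-0.045,0,1,0,0,0,0.006,-0.045,0,1,0,0,0,0.006,-0.045,0,1,0,0,0,0.006,-0.045,0,1,0,0,0,0.006,-0.045,0,1,0,0,0,0.006,-0.04,0,1,0,0,0,0.005,-0.032,0,1,0,0,0,0,0,0,1])

```text
clock: 28.12
eef_pos: [453.0, 339.0, 128.6]
tool_rot: [-3.14, 0.0, 0.163]
force: [0.2, -0.6, -2.2]
width: 58.6
gripper_force: 65.3
```

Request:
carry_out(deltas=[0,0,0,0,0,0.03,1,0,0,0,0,0,0.02,1,0,0,0,0,0,0,1,0,0,0,0,0,0,1])

```text
clock: 28.62
eef_pos: [454.8, 334.9, 79.5]
tool_rot: [-3.141, -0.001, 0.158]
force: [0.3, -0.5, -2.9]
width: 58.5
gripper_force: 65.3
```

```bash
python3 -c "
from h import *
go(453.2,335.5,17,9.2)
import cv2
im=ctrl.get_image('top')
hsv=cv2.cvtColor(im,cv2.COLOR_RGB2HSV)
z=ctrl.read_state()['eef_pos'][2]+16.3
m=cv2.inRange(hsv[150:290,90:190],(12,50,90),(35,255,255))
n,l,st,ce=cv2.connectedComponentsWithStats(m)
for i in range(1,n):
  if st[i,4]>25:
    c=cv2.findContours((l==i).astype('uint8'),0,1)[0][0];b=cv2.boxPoints(cv2.minAreaRect(c))+[90,150]
    print(st[i],[w(p,z)[:2].round(0).tolist() for p in b])
"
```

```text
t 28.62 pos [454.8 334.9  79.5] rpy [-180.   -0.    9.] w 58.5 q7 -1.61
turn [-0.  -0.  -0.2] then shift mm [-1.5 -0.8 62.5]
[  0   0  17  21 230] [[645.0, 450.0], [645.0, 405.0], [587.0, 399.0], [587.0, 444.0]]
[45  0 15  6 32] [[646.0, 323.0], [646.0, 284.0], [631.0, 283.0], [631.0, 322.0]]
[ 68   0  32  16 153] [[614.0, 256.0], [657.0, 254.0], [646.0, 166.0], [603.0, 170.0]]
[51 12 15  5 28] [[603.0, 304.0], [614.0, 266.0], [608.0, 263.0], [597.0, 302.0]]
[ 65  18  35  31 264] [[578.0, 264.0], [595.0, 169.0], [517.0, 153.0], [501.0, 246.0]]
[  0  22  18  23 248] [[581.0, 443.0], [582.0, 396.0], [520.0, 390.0], [520.0, 436.0]]
[20 22 15  7 31] [[571.0, 389.0], [588.0, 351.0], [579.0, 347.0], [562.0, 384.0]]
[33 24 20  8 37] [[562.0, 350.0], [580.0, 301.0], [571.0, 298.0], [554.0, 347.0]]
[ 22  30  69  30 846] [[549.0, 382.0], [570.0, 200.0], [494.0, 188.0], [474.0, 368.0]]
[   0   55  100   74 2876] [[489.0, 433.0], [492.0, 164.0], [301.0, 154.0], [298.0, 413.0]]
[ 25  71  26  30 630] [[443.0, 364.0], [449.0, 299.0], [376.0, 287.0], [369.0, 350.0]]
[ 90  88  10  27 195] [[336.0, 180.0], [403.0, 183.0], [404.0, 159.0], [336.0, 156.0]]
[ 39 104  17   4  31] [[357.0, 316.0], [362.0, 274.0], [357.0, 273.0], [351.0, 315.0]]
```

Request:
carry_out(deltas=[0,0,-0.2,-0.0015,-0.001,0.025,1,0,0,0,0,0,0.02,1,0,0,0,0,0,0.01,1,0,0,0,0,0,0.003,1,0,0,0,0,0,0,1])

```text
clock: 29.3
eef_pos: [453.0, 336.3, 21.2]
tool_rot: [-3.141, -0.001, 0.163]
force: [-0.1, 1.1, -2.0]
width: 58.0
gripper_force: 65.3
```

Request:
carry_out(deltas=[0,0,0,0,0,0.003,1,0,0,0,0,0,0.0015,1,0,0,0,0,0,0,1])

```text
clock: 29.68
eef_pos: [452.4, 336.2, 16.2]
tool_rot: [-3.141, 0.0, 0.163]
force: [0.3, 0.3, -2.1]
width: 58.3
gripper_force: 65.3
```

Request:
carry_out(deltas=[0,0,0,0,0,0.001,1,0,0,0,0,0,0,1])

```text
clock: 29.92
eef_pos: [452.6, 336.2, 15.7]
tool_rot: [-3.141, 0.0, 0.163]
force: [-1.3, -1.1, 4.7]
width: 58.3
gripper_force: 66.1
```

Request:
carry_out(deltas=[0,0,0,0,0,0,-1,0,0,0,0,0,0,-1,0,0,0,0,0,0,-1,0,0,0,0,0,0,-1,0,0,0,0,0,-0.02,-1,0,0,0,0,0,-0.04,-1,0,0,0,0,0,-0.05,-1,0,0,0,0,0,-0.05,-1,0,0,0,0,0.05,-0.03,-1,0,0,0,0,0.05,0,-1,0,0,0,0,0.05,0,-1,0,0,0,0,0.05,0,-1])

```text
clock: 31.42
eef_pos: [485.1, 137.3, 205.3]
tool_rot: [-3.141, -0.0, 0.163]
force: [-0.6, -0.6, -0.6]
width: 85.5
gripper_force: 0.0
```

Request:
carry_out(deltas=[0,0,0,0,0.05,0,-1,0,0,0,0,0.05,0,-1,0,0,0,0,0.04,0,-1,0,0,0,0,0,0,-1,0,0,0,0,0,0,-1])

```text
clock: 32.05
eef_pos: [507.4, 1.2, 204.9]
tool_rot: [-3.14, 0.001, 0.163]
force: [-0.1, -0.3, 0.6]
width: 85.4
gripper_force: 0.0
```

```bash
python3 -c "
from h import *
import cv2
go(453,336,200,9.2)
im=ctrl.get_image('top');cv2.imwrite('pics/end.png',im[:,:,::-1])
hsv=cv2.cvtColor(im,cv2.COLOR_RGB2HSV)
X=lambda u,v:(np.array([453.2,335,0])+Ro.from_euler('z',9.2,degrees=True).apply([u,v,0]))
# profile across/along the shelf at its top height, in rest coordinates
def prof(pts,z):
    return [tuple(int(t) for t in hsv[tuple(np.round(proj(X(*p)+[0,0,z])).astype(int)[::-1])]) for p in pts]
for s in(-1,1): print('x',s,list(zip(range(75,106,3),prof([(s*u,0) for u in range(75,106,3)],32))))
for u in(-60,60):
  for s in(-1,1): print('y',u,s,list(zip(range(21,46,3),prof([(u,s*v) for v in range(21,46,3)],32))))
"
```

```text
t 32.05 pos [507.4   1.2 204.9] rpy [-179.9    0.     9.3] w 85.4 q7 -1.09
turn [-0.1  0.   0.1] then shift mm [-2.000e-01 -3.391e+02  4.900e+00]
x -1 [(75, (26, 47, 113)), (78, (26, 47, 113)), (81, (26, 47, 113)), (84, (26, 50, 112)), (87, (26, 48, 112)), (90, (24, 47, 113)), (93, (25, 50, 113)), (96, (24, 47, 113)), (99, (26, 47, 113)), (102, (26, 47, 114)), (105, (24, 47, 114))]
x 1 [(75, (22, 101, 172)), (78, (22, 101, 172)), (81, (22, 101, 172)), (84, (22, 100, 164)), (87, (23, 68, 108)), (90, (15, 85, 48)), (93, (13, 189, 54)), (96, (13, 188, 107)), (99, (13, 157, 122)), (102, (16, 62, 131)), (105, (18, 48, 134))]
y -60 -1 [(21, (24, 47, 115)), (24, (23, 48, 116)), (27, (25, 50, 117)), (30, (25, 50, 117)), (33, (25, 50, 118)), (36, (25, 49, 119)), (39, (25, 51, 119)), (42, (25, 49, 119)), (45, (25, 50, 118))]
y -60 1 [(21, (23, 52, 112)), (24, (25, 51, 111)), (27, (25, 50, 112)), (30, (24, 48, 111)), (33, (24, 48, 111)), (36, (24, 46, 111)), (39, (24, 48, 111)), (42, (23, 48, 111)), (45, (23, 50, 112))]
y 60 -1 [(21, (22, 102, 172)), (24, (22, 102, 173)), (27, (22, 101, 164)), (30, (21, 99, 106)), (33, (20, 48, 80)), (36, (0, 4, 60)), (39, (6, 22, 57)), (42, (3, 34, 67)), (45, (110, 23, 99))]
y 60 1 [(21, (22, 102, 170)), (24, (22, 101, 170)), (27, (22, 101, 170)), (30, (23, 101, 161)), (33, (18, 52, 73)), (36, (18, 60, 72)), (39, (17, 57, 72)), (42, (18, 55, 79)), (45, (18, 55, 115))]
```

```bash
python3 -c "
from h import *
import cv2
hsv=cv2.cvtColor(ctrl.get_image('scene'),cv2.COLOR_RGB2HSV)
X=lambda u,v:(np.array([453.2,336,32])+Ro.from_euler('z',9.2,degrees=True).apply([u,v,0]))
f=lambda u,v:tuple(int(t) for t in hsv[tuple(np.round(proj(X(u,v),'scene')).astype(int)[::-1])])
for s in(-1,1): print('x',s,[(u,f(s*u,0)) for u in range(77,102,3)])
for u in(-70,0,70):
  for s in(-1,1): print('y',u,s,[(v,f(u,s*v)) for v in range(22,44,3)])
print(ctrl.read_state()['clock'],ctrl.read_state()['qd'].round(3))
"
```

```text
x -1 [(77, (22, 63, 106)), (80, (22, 63, 106)), (83, (19, 60, 94)), (86, (22, 61, 80)), (89, (40, 12, 65)), (92, (110, 24, 63)), (95, (110, 24, 63)), (98, (12, 58, 96)), (101, (13, 127, 122))]
x 1 [(77, (21, 62, 177)), (80, (21, 62, 174)), (83, (18, 71, 111)), (86, (13, 105, 78)), (89, (13, 127, 116)), (92, (13, 127, 122)), (95, (14, 40, 139)), (98, (16, 27, 144)), (101, (15, 24, 148))]
y -70 -1 [(22, (21, 62, 107)), (25, (22, 63, 106)), (28, (20, 37, 82)), (31, (19, 25, 81)), (34, (11, 25, 83)), (37, (15, 25, 81)), (40, (17, 22, 83)), (43, (15, 18, 83))]
y -70 1 [(22, (23, 60, 106)), (25, (23, 58, 106)), (28, (23, 58, 109)), (31, (23, 63, 114)), (34, (22, 59, 99)), (37, (17, 63, 65)), (40, (10, 101, 38)), (43, (8, 47, 43))]
y 0 -1 [(22, (22, 61, 179)), (25, (21, 60, 178)), (28, (20, 40, 139)), (31, (16, 33, 133)), (34, (14, 29, 132)), (37, (14, 29, 131)), (40, (13, 31, 130)), (43, (15, 31, 130))]
y 0 1 [(22, (21, 59, 176)), (25, (22, 60, 175)), (28, (22, 60, 175)), (31, (20, 60, 119)), (34, (22, 59, 100)), (37, (25, 32, 87)), (40, (105, 26, 78)), (43, (109, 26, 77))]
y 70 -1 [(22, (22, 62, 178)), (25, (21, 57, 173)), (28, (18, 29, 152)), (31, (14, 22, 150)), (34, (17, 24, 150)), (37, (16, 22, 149)), (40, (15, 24, 150)), (43, (15, 21, 148))]
y 70 1 [(22, (22, 63, 174)), (25, (21, 61, 175)), (28, (21, 61, 175)), (31, (22, 63, 142)), (34, (22, 61, 104)), (37, (22, 60, 97)), (40, (106, 28, 119)), (43, (108, 26, 118))]
32.15 [-0.007 -0.001  0.001  0.001  0.002 -0.002  0.001]
```

The shelf edges match at both ends and on both sides within about 3 mm, at top height 32 mm, so it is flat, centred and square. Handing in.

```bash
python3 -c "
from cell import ctrl
print(ctrl.finish_job())"
```

```text
the job is handed in; nothing more can be done
None
```

I handed the job in after about 32 s of robot time, but no verdict came back. By my last camera checks, the pot stands upright on the mat, the angle and block are packed in the box, and the shelf lies flat and centred on the rest; I planned every move clear of the bowl, rib and clay but did not re-measure them.

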